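# Spice jars off the hob, honey round to the front

## Task

The two spice jars left standing on the hob belong in the turning condiment carousel on the worktop beside it: stand one upright in each of its two empty compartments and let go of them. Then turn the carousel by its centre knob until the wide honey jar is at the front, straight towards the robot's side of the worktop, and finish still gripping the knob so that the carousel is held still there for me to take the honey. No jar may tip over, and leave the other things on the hob and worktop where they are.

Things in the scene. Friction and masses are not known exactly. Their poses are not given: they have to be found in the camera images.
- carousel_foot: black round foot of the carousel, 176 across and 10 high, fixed to the worktop; it does not turn. Origin on the carousel's vertical axis at the worktop's level, z = 0; its axes are always parallel to the world's, so its -x is the front, straight towards the robot's side. A wall cabinet hangs over the worktop behind the carousel, x over 0.64, from 570 up.
- turntable: dark wooden tray, 232 across, turning either way about the vertical axis (damped bearing: 0.06 N m friction + 0.12 N m per rad/s, no stops or detents). Origin on the axis, 12 above the worktop, z up. Floor 8 above origin; rim (4 thick) and hub (88 across) reach 34, five radial partitions (4 thick) 30 above it. Compartment middles 78 from the axis at 0, 72, 144, 216, 288 deg from its x axis.
- knob: pale wooden round knob on top of the steel post on the turntable's axis, 40 across and 34 high, fixed to the turntable and turning with it; origin on the axis at the knob's underside, 128 above the worktop; its top is 162 above the worktop. It stands above all the jars in the carousel, so fingers of any yaw can take it from above.
- knob_mid (a point): point on the axis in the middle of the knob's straight gripping part, 147 above the worktop.
- cell_a (a point): middle of one empty wedge compartment (at 144 deg in the turntable's frame), on its floor, 20 above the worktop, 78 from the axis; turns with the turntable. A compartment is 68 from hub to rim and about 88 wide at its middle.
- cell_b (a point): middle of the other empty compartment (at 216 deg in the turntable's frame), on its floor, 20 above the worktop, 78 from the axis; turns with the turntable. The other three compartments each hold one jar.
- honey_jar: honey jar in one of the carousel's compartments, clearly wider than the spice jars and with a pale screw lid: 61 across, 95 high, 0.2 to 0.41 kg. Origin at the centre of its underside, z up. It stands loose, with a few mm of play.
- kept_jar_1: glass spice jar with a black cap: 108 high, glass body 40 across, cap 44 to 45 across and from 78 to 108 above the underside, about 0.12 kg; origin at the centre of its underside, z up. Already in a compartment of the carousel, loose.
- kept_jar_2: glass spice jar with a black cap: 108 high, glass body 40 across, cap 44 to 45 across and from 78 to 108 above the underside, about 0.12 kg; origin at the centre of its underside, z up. Already in a compartment of the carousel, loose.
- stray_jar_1: glass spice jar with a black cap: 108 high, glass body 40 across, cap 44 to 45 across and from 78 to 108 above the underside, about 0.12 kg; origin at the centre of its underside, z up. One of the two standing on the black glass hob (its top is 5 above the worktop). Either may go into either empty compartment.
- stray_jar_2: glass spice jar with a black cap: 108 high, glass body 40 across, cap 44 to 45 across and from 78 to 108 above the underside, about 0.12 kg; origin at the centre of its underside, z up. The other one standing on the hob.
- lemon: bystander: yellow lemon, 78x55x56, on the worktop behind the carousel; origin at its underside.
- garlic_bulb: bystander: garlic bulb, 60 across, 58 high, on the worktop behind the carousel; origin at its underside.
- tin: bystander: flat food tin, 76 across, 58 high, on the hob; origin at its underside.
- opener: bystander: bottle opener, 174x41x20, lying on the hob; origin at its underside.
Things that resemble listed ones, but are neither listed nor needed, are in the scene too. Leave any purple or red look-alike of the stray_jar_1 alone.

How it is judged:
On the way:
1. the two jars from the hob stand upright on the floor of the two empty compartments, one in each, and are let go (((horizontal distance between stray_jar_1 and cell_a below 0.036 m and horizontal distance between stray_jar_2 and cell_b below 0.036 m) or (horizontal distance between stray_jar_1 and cell_b below 0.036 m and horizontal distance between stray_jar_2 and cell_a below 0.036 m)) and z of stray_jar_1 in the frame of turntable between 0.003 and 0.014 m and angle between each of stray_jar_1, stray_jar_2's own z axis and vertical below 0.15 rad and z of stray_jar_2 in the frame of turntable between 0.003 and 0.014 m and contact force between the fingers and stray_jar_1 below 0.2 N and contact force between the fingers and stray_jar_2 below 0.2 N), for 0.3 s.
At the end, for the whole second after the job is handed in: All five jars stand upright (0.15 rad) on the compartment floor, one hob jar released in each formerly empty one; honey jar in front of the axis within 18 mm sideways; fingers grip the knob (over 2 N, TCP within 25 mm of the axis, at most 24 mm above knob_mid); turntable below 0.08 rad/s (all of step 1 and z of kept_jar_1 in the frame of turntable between 0.003 and 0.014 m and angle between each of kept_jar_1, kept_jar_2, honey_jar's own z axis and vertical below 0.15 rad and horizontal distance between each of kept_jar_1, kept_jar_2, honey_jar and knob_mid below 0.1 m and z of kept_jar_2 in the frame of turntable between 0.003 and 0.014 m and z of honey_jar in the frame of turntable between 0.003 and 0.014 m and x of honey_jar in the frame of carousel_foot below -0.05 m and y of honey_jar in the frame of carousel_foot between -0.018 and 0.018 m and contact force between the fingers and knob above 2 N and horizontal distance between the grasp point and knob_mid below 0.025 m and z of the grasp point in the frame of knob_mid below 0.024 m and angular speed of turntable below 0.08 rad/s and linear speed of honey_jar below 0.03 m/s); the arm keeps its last pose, push and grip.
It fails at once if a jar is tipped over (angle between any of stray_jar_1, stray_jar_2, kept_jar_1, kept_jar_2, honey_jar's own z axis and vertical above 0.7 rad).
It fails at once if a bystander on the hob or worktop is moved by more than 30 mm (distance of any of lemon, garlic_bulb, tin, opener from where it was at the start of the episode above 0.03 m).
It also fails if it takes over 61 s, if anything falls off the work surface, if the arm or the gripper's body presses on something with over 40 N, if the wrist force passes 120 N, or if a joint passes its speed limit or range.

## Robot

A 6-joint arm with a two-finger parallel gripper is mounted at the origin on a cart in front of the work surface, level with it; the furniture and walls round the work are solid. World frame = base frame: x ahead of the robot, y to its left, z up, the work surface at z = 0. Lengths are in m, angles in rad, forces in N, time in s.
With the tool pointing down it reaches from about 0.325 to 0.9 m from the base axis. Payload 6.1 kg.
Tool frame: the origin (TCP) lies between the finger pads, 19 mm behind the fingertips; this is the grasp point; z points along the fingers, y is the line along which they close (so a half turn about z gives the same grasp; the last joint's range is limited). The gripper opens to 87 mm and grips with 3 to 60 N. Pads are 19 mm wide; open, the fingers measure 117 mm over their backs; the gripper's body (75 mm by 190 mm) begins 51 mm behind the grasp point.
Start: joints at [1.188, 0.22, 1.526, -0, 1.395, -0.126], TCP at [0.159, 0.604, 0.241] pointing down, gripper open.
Joint ranges: [-2.98, 2.98], [-0.91, 2.08], [0.09, 2.57], [-1.24, 4.39], [0.2, 2.65], [-2.68, 2.68]. Speed limits (rad/s): [2.57, 2.57, 3.01, 3.14, 3.14, 3.14].

## Interface

Orientations are given as a 3x3 rotation matrix whose columns are the frame's x, y, z axes.
In Python, from plant import manip gives the robot as it stands. The module is installed in compiled form; this text tells all that it offers.
- The arm moves only by the tool jog_arm, never from a script. Its argument "deltas" is a list of rows, each a list of 3 entries, a list of its own where there are three numbers: the shift along the tool's x, y, z as a fraction of full scale, then the turn, a rotation vector about the tool's x, y, z as a fraction of full scale, then the opening, from 0 (shut) to 1 (fully open). In form: [[[dx, dy, dz], [ax, ay, az], claw], ...]. A call has 1 to 10 rows; each row is the pose to reach, as a shift and turn from the pose commanded when the call began, along the tool's axes at that moment; what a row does not reach only later rows make up. Full scale, the value 1, is 0.15 m for a shift and 90 degrees for a turn. A row lasts 1/10 s, in which the tool goes at most 50 mm and 8.59 degrees, less where a joint would pass 70% of its speed; a pose out of reach is approached as far as the arm can. A call with a number of a shift or a turn outside -1 to 1 is refused whole. A call with a gripper value outside its range is refused whole. The fingers move at their own pace and stop on an object; the grip force is fixed at half the most. Time passes only in rows, so rows that repeat a pose let the fingers close. It gives the time, the measured TCP pose, the force, the opening and the grip force at its end, in the units of the state.
- manip.get_obs(): the state, without advancing time (a new reading comes with each control period).
- manip.snapshot(name): name is "scene" or "top" or "wrist"; returns the picture (480x640x3 uint8, red, green, blue); there is no depth.
- manip.camera_params(name): a dict with "intrinsics" (3x3 intrinsics, pixels), "T" (4x4, takes a point from camera to world coordinates). Camera axes: x right, y down, z forward; pixel columns grow to the right and rows downward; lengths in m; the calibration is good to about 2 mm. A picture is of the moment at which its call begins: read the wrist's pose just before it. camera_params takes no time and is no camera call; for the wrist camera it gives the pose at the moment of the call.
- manip.close_job(): hands the job in; it is judged then, once.
Trained networks look in the newest picture that a camera, given by its name, has taken for a name from the list of things; names that differ only in an ending like _2 or _b are one class to them, and where a whole thing is asked for, a point or a joint stands for the part that bears it (a point fixed in the world has none). Each returns a list of dicts, best first, with "score" (0 to 1); they miss things now and then, are a little off and sometimes report something else, mostly with a low value. They report only what shows in the picture. A call takes as long as a camera call. They do not tell look-alikes from the thing itself.
- manip.masks_of(thing, camera): "mask" (480x640 bool, what is visible of it) and "uv" ([column, row] in pixels, amid what is visible of it).
The state is a dict: "clock": time; "q": joint angles; "joint_vel": joint speeds; "tau": joint torques, N m; "position": TCP position; "orientation": TCP orientation; "ft_force": force on the tool from outside, world axes, zero at the start; "ft_torque": the same for the moment, N m; "gripper_width": opening from 0.0 (shut) to 1.0 (fully open); "grasp_force": force on a finger pad.
Only numpy, scipy, OpenCV 4.12 (cv2) and the standard library are available. Lean on these libraries where they do the work, as an engineer would, in place of code of your own. Each camera call takes 0.05 s, during which the arm holds its last target. There are 200 camera calls.

## Working session

There is one attempt and no reset: what is moved stays moved. The work goes in short steps, Python scripts to look and compute and a tool call to move; the robot and the scene stay as the last step left them, time stands still between calls to the robot, and variables do not carry over. Pictures are saved under pics/ and viewed, at most 10 in all, crops included, and the job is handed in when it is done.

Besides the shell and the picture viewer there is one more tool, called after "Emit:" in YAML: its name, and indented under it one key for each argument. jog_arm: Moves the arm, as the interface text tells. Its arguments: {"type":"object","properties":{"deltas":{"type":"array"}},"required":["deltas"]}

```bash
mkdir -p pics
cat > h.py <<'E'
import numpy as np, cv2
from plant import manip
def snap(c,name=None):
    im=manip.snapshot(c)
    if name: cv2.imwrite('pics/'+name,im[:,:,::-1])
    return im
def w(c,uv,z):
    P=manip.camera_params(c);K=P['intrinsics'];T=np.array(P['T'])
    d=T[:3,:3]@np.linalg.solve(np.array(K),[uv[0],uv[1],1.]);o=T[:3,3]
    return o+d*(z-o[2])/d[2]
def px(c,p):
    P=manip.camera_params(c);T=np.linalg.inv(np.array(P['T']));q=np.array(P['intrinsics'])@(T[:3,:3]@np.array(p)+T[:3,3]);return q[:2]/q[2]
E
python3 - <<'E'
from h import *
a=snap('top','top.png');b=snap('scene','scene.png')
np.set_printoptions(precision=3,suppress=True)
o=manip.get_obs();print(o['clock'],o['position'],o['orientation'],o['gripper_width'])
for c in ('top','scene'):
    print(c,np.array(manip.camera_params(c)['T'])[:3,3])
for t,z in [('stray_jar_1',.113),('honey_jar',.115),('knob',.162),('turntable',.04),('tin',.06),('opener',.02),('lemon',.03),('garlic_bulb',.03)]:
    for d in manip.masks_of(t,'top'):
        print(t,round(d['score'],2),np.round(d['uv']),d['mask'].sum(),w('top',d['uv'],z))
E
```

```text
0.1 [0.159 0.604 0.24 ] [[-0.967  0.254 -0.001]
 [ 0.254  0.967 -0.002]
 [ 0.    -0.002 -1.   ]] 1.0011397255459005
top [0.454 0.109 1.29 ]
scene [-0.023 -0.299  1.314]
stray_jar_1 0.84 [300. 260.] 222 [0.561 0.141 0.113]
stray_jar_1 0.78 [251. 275.] 319 [0.524 0.265 0.113]
stray_jar_1 0.73 [464. 277.] 389 [ 0.509 -0.277  0.113]
stray_jar_1 0.68 [474. 246.] 403 [ 0.589 -0.308  0.113]
stray_jar_1 0.66 [163. 254.] 540 [0.583 0.487 0.113]
stray_jar_1 0.6 [385. 271.] 4594 [ 0.529 -0.075  0.113]
honey_jar 0.83 [418. 261.] 621 [ 0.552 -0.16   0.115]
honey_jar 0.48 [396. 232.] 319 [ 0.627 -0.106  0.115]
knob 0.74 [250. 278.] 308 [0.514 0.26  0.162]
knob 0.68 [392. 258.] 212 [ 0.558 -0.086  0.162]
turntable 0.7 [382. 269.] 4491 [ 0.538 -0.079  0.04 ]
tin 0.79 [261. 208.] 455 [0.709 0.245 0.06 ]
opener 0.81 [164. 257.] 475 [0.586 0.514 0.02 ]
lemon 0.61 [386. 196.] 277 [ 0.741 -0.099  0.03 ]
garlic_bulb 0.58 [385. 194.] 252 [ 0.747 -0.098  0.03 ]
garlic_bulb 0.19 [262. 208.] 506 [0.714 0.246 0.03 ]
```

Run:
```python
import cv2
a=cv2.imread('pics/top.png');cv2.imwrite('pics/topc.png',cv2.resize(a[150:350,130:530],(800,400),interpolation=cv2.INTER_CUBIC))
```

```text
(no output)
```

View pics/topc.png

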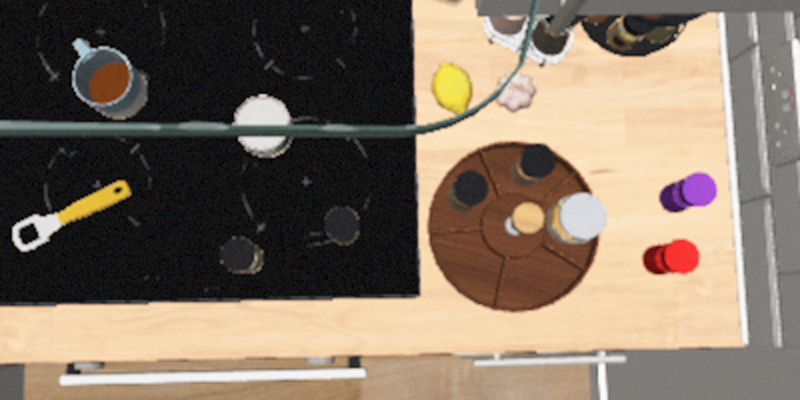

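View pics/scene.png

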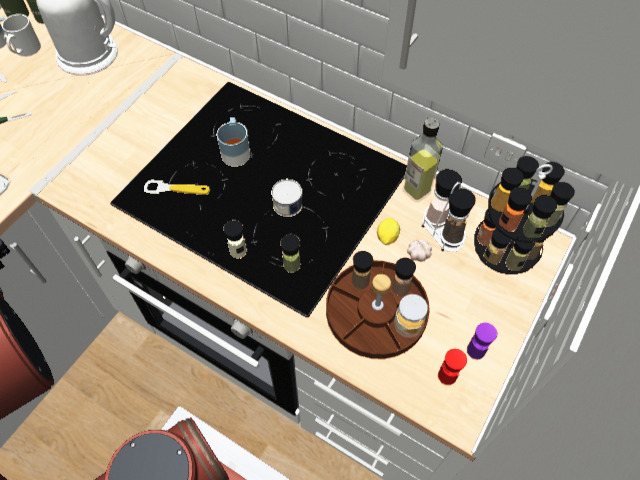

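The candidates in the top view are: black caps on the hob at (250,277) and (301,262), black caps in the carousel at (365,244) and (398,231), and purple (479,245) and red (470,278) look-alikes. The two on the hob fit, because they have black caps and stand on black glass; the enlarged crop confirms this. Honey is the pale wide lid at (419,259). Next I refine the positions by fitting cylinders to the masks.

```bash
cat >> h.py <<'E'
from scipy.optimize import minimize
def cyl(x,y,secs):
    t=np.linspace(0,2*np.pi,40);return [(x+r*np.cos(a),y+r*np.sin(a),z) for r,z in secs for a in t]
def render(c,pts):
    P=manip.camera_params(c);T=np.linalg.inv(np.array(P['T']));q=(np.array(P['intrinsics'])@(T[:3,:3]@np.array(pts).T+T[:3,3:])).T
    h=cv2.convexHull(((q[:,:2]/q[:,2:]) *16).astype(np.int32));m=np.zeros((480,640),np.uint8);cv2.fillConvexPoly(m,h,1,shift=4);return m>0
def fit(obs,secs,x0,hull=False):
    if hull:
        o2=[]
        for c,m in obs:
            h=cv2.convexHull(np.argwhere(m)[:,::-1].astype(np.int32));k=np.zeros((480,640),np.uint8);cv2.fillConvexPoly(k,h,1);o2.append((c,k>0))
        obs=o2
    def f(p):
        s=0
        for c,m in obs:
            r=render(c,cyl(p[0],p[1],secs));s+=1-(r&m).sum()/max(1,(r|m).sum())
        return s/len(obs)
    x0=np.array(x0[:2]);r=minimize(f,x0,method='Nelder-Mead',options=dict(initial_simplex=[x0,x0+[.02,0],x0+[0,.02]],xatol=2e-4))
    return r.x,1-r.fun
def J(z):return [(.02,z),(.02,z+.078),(.0222,z+.078),(.0222,z+.108)]
E
python3 - <<'E'
from h import *
np.set_printoptions(precision=4,suppress=True)
for c in('top','scene'):snap(c)
M={(t,c):manip.masks_of(t,c) for t in('stray_jar_1','honey_jar','turntable') for c in('top','scene')}
def near(t,c,p):
    q=px(c,p);d=M[t,c]
    d=[e for e in d if e['mask'].sum()<3000 or t=='turntable']
    if not d:return None
    e=min(d,key=lambda e:np.linalg.norm(np.array(e['uv'])-q));return e['mask'] if np.linalg.norm(np.array(e['uv'])-q)<18 else None
for n,t,p,z,S in [('s1','stray_jar_1',(.524,.265),.005,J(.005)),('s2','stray_jar_1',(.561,.141),.005,J(.005)),('k','stray_jar_1',(.6,-.03),.02,J(.02)),('k','stray_jar_1',(.64,-.11),.02,J(.02)),('honey','honey_jar',(.552,-.16),.02,[(.0305,.02),(.0305,.115)]),('tt','turntable',(.538,-.079),0.,[(.116,.014),(.116,.046)])]:
    ob=[(c,near(t,c,(*p,z+.06 if t!='turntable' else .03))) for c in('top','scene')]
    ob=[o for o in ob if o[1] is not None]
    for o in [ob]+([[x] for x in ob] if len(ob)>1 else []):
        if o: print(n,[x[0] for x in o],*fit(o,S,p,t=='turntable'))
for c in('scene',):
  for k in M:
    if k[1]==c: print(k,[(round(e['score'],2),np.round(e['uv']),e['mask'].sum()) for e in M[k]])
E
```

```text
s1 ['top', 'scene'] [0.5216 0.2735] 0.87088521449816
s1 ['top'] [0.5227 0.2737] 0.918918918918919
s1 ['scene'] [0.5197 0.2726] 0.8305084745762712
s2 ['top', 'scene'] [0.5588 0.1411] 0.9019730030294896
s2 ['top'] [0.5585 0.1418] 0.9620689655172414
s2 ['scene'] [0.5572 0.1405] 0.8755364806866953
honey ['top', 'scene'] [ 0.5604 -0.1688] 0.8978430108593246
honey ['top'] [ 0.5623 -0.167 ] 0.9311926605504587
honey ['scene'] [ 0.5553 -0.1697] 0.9211409395973155
tt ['top', 'scene'] [ 0.5537 -0.0914] 0.9578670815551829
tt ['top'] [ 0.5567 -0.0901] 0.9485108531044927
tt ['scene'] [ 0.5523 -0.0919] 0.9792709077912795
('stray_jar_1', 'scene') [(0.93, array([238., 238.]), np.int64(588)), (0.79, array([482., 338.]), np.int64(705)), (0.74, array([287., 253.]), np.int64(613)), (0.65, array([450., 364.]), np.int64(706))]
('honey_jar', 'scene') [(0.67, array([409., 316.]), np.int64(1125))]
('turntable', 'scene') [(0.83, array([371., 313.]), np.int64(6255))]
```

Emit:
jog_arm:
  deltas:
    - [[-0.97,-0.51,0],[0,0,0],0.8]
    - [[-0.97,-0.51,0],[0,0,0],0.8]
    - [[-0.97,-0.51,0],[0,0,0],0.8]
    - [[-0.97,-0.51,0],[0,0,0],0.8]
    - [[-0.97,-0.51,0],[0,0,0],0.8]

```text
clock: 1.4
position: [0.2817, 0.4923, 0.2415]
orientation: [[-0.966, 0.257, 0.0], [0.257, 0.966, 0.0], [-0.0, 0.0, -1.0]]
ft_force: [-0.3, 0.7, 0.3]
gripper_width: 0.804
grasp_force: 0.0
```

Emit:
jog_arm:
  deltas:
    - [[-0.97,-0.51,0],[0,0,0],0.8]
    - [[-0.97,-0.51,0],[0,0,0],0.8]
    - [[-0.97,-0.51,0],[0,0,0],0.8]
    - [[-0.97,-0.51,0],[0,0,0],0.8]
    - [[-0.97,-0.51,0],[0,0,0],0.8]

```text
clock: 1.9
position: [0.4022, 0.3824, 0.2413]
orientation: [[-0.967, 0.256, -0.0], [0.256, 0.967, 0.0], [0.0, 0.0, -1.0]]
ft_force: [-0.1, 0.8, 0.4]
gripper_width: 0.8
grasp_force: 0.0
```

Emit:
jog_arm:
  deltas:
    - [[-0.66,-0.36,0],[0,0,0],0.8]
    - [[-0.66,-0.36,0],[0,0,0],0.8]
    - [[-0.66,-0.36,0],[0,0,0],0.8]
    - [[-0.66,-0.36,0],[0,0,0],0.8]
    - [[-0.66,-0.36,0],[0,0,0],0.8]
    - [[-0.66,-0.36,0],[0,0,0],0.8]

```text
clock: 2.5
position: [0.4819, 0.307, 0.2411]
orientation: [[-0.968, 0.252, -0.001], [0.252, 0.968, 0.001], [0.001, 0.0, -1.0]]
ft_force: [0.0, 0.6, -0.7]
gripper_width: 0.799
grasp_force: 0.0
```

```bash
cat >> h.py <<'E'
def R(p,az=0):
    o=manip.get_obs();d=np.array(o['orientation']).T@(np.array(p)-o['position']);return np.round(d/.15,3),np.round(o['position'],4)
E
python3 - <<'E'
from h import *
np.set_printoptions(precision=4,suppress=True)
snap('wrist','w1.png')
for e in manip.masks_of('stray_jar_1','wrist'):
    print(e['score'],np.round(e['uv']),e['mask'].sum(),w('wrist',e['uv'],.113),*fit([('wrist',e['mask'])],J(.005),w('wrist',e['uv'],.08)))
print(manip.get_obs()['q'],R((.522,.273,.105)))
E
```

```text
0.94 [292. 278.] 2708 [0.5094 0.2795 0.113 ] [0.5179 0.2729] 0.781980941380306
0.51 [190. 300.] 129 [0.5072 0.1931 0.113 ] [0.5074 0.2051] 0.03248552002014604
[ 0.4283  0.0933  1.669   0.0004  1.3794 -0.888 ] (array([-0.314, -0.151,  0.908]), array([0.4822, 0.3067, 0.2413]))
```

View pics/w1.png

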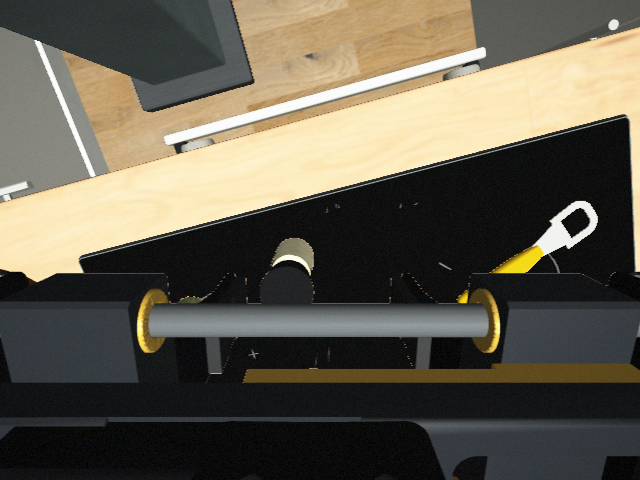

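Emit:
jog_arm:
  deltas:
    - [[-0.31,-0.15,0.2],[0,0,0],0.8]
    - [[-0.31,-0.15,0.2],[0,0,0],0.8]
    - [[-0.31,-0.15,0.5],[0,0,0],0.8]
    - [[-0.31,-0.15,0.8],[0,0,0],0.8]
    - [[-0.31,-0.15,0.91],[0,0,0],0.8]
    - [[-0.31,-0.15,0.91],[0,0,0],0.0]
    - [[-0.31,-0.15,0.91],[0,0,0],0.0]
    - [[-0.31,-0.15,0.91],[0,0,0],0.0]
    - [[-0.31,-0.15,0.91],[0,0,0],0.0]
    - [[-0.31,-0.15,0.91],[0,0,0],0.0]

```text
clock: 3.6
position: [0.5242, 0.2722, 0.1072]
orientation: [[-0.967, 0.254, 0.004], [0.254, 0.967, 0.001], [-0.003, 0.002, -1.0]]
ft_force: [0.2, 0.4, 5.7]
gripper_width: 0.488
grasp_force: 29.4
```

Emit:
jog_arm:
  deltas:
    - [[0,0,-0.3],[0,0,0],0.0]
    - [[0,0,-0.6],[0,0,0],0.0]
    - [[0,0,-0.93],[0,0,0],0.0]
    - [[0,0,-0.93],[0,0,0],0.0]

```text
clock: 4.0
position: [0.5267, 0.2732, 0.254]
orientation: [[-0.967, 0.254, 0.014], [0.254, 0.967, 0.005], [-0.013, 0.009, -1.0]]
ft_force: [0.9, 0.1, -0.6]
gripper_width: 0.482
grasp_force: 29.8
```

Run:
```python
from h import *
S=4
# rectified view of plane z=.042 (partition tops) around the axis, x up, y left; 1mm = 1.5px
c=np.array([.554,-.0915]);N=400;out=[]
for cam in('top','scene'):
    im=cv2.imread(f'pics/{cam}.png')
    g=[px(cam,(c[0]+(N/2-r)/1500,c[1]+(N/2-k)/1500,.042)) for r in range(N) for k in range(N)]
    g=np.array(g,np.float32).reshape(N,N,2)
    v=cv2.remap(im,g[...,0],g[...,1],cv2.INTER_CUBIC)
    cv2.circle(v,(200,200),174,(0,255,0),1)
    for a in (-12+36,-12+108,-12+180,-12+252,-12+324):
        a=np.radians(a);p=lambda r:(int(200-1500*r*np.sin(a)),int(200-1500*r*np.cos(a)));cv2.line(v,p(.118),p(.132),(0,0,255),1)
    out.append(v)
cv2.imwrite('pics/rect.png',np.hstack(out))
```

```text
Traceback (most recent call last):
  File "h.py", line 12, in px
    P=manip.camera_params(c);T=np.linalg.inv(np.array(P['T']));q=np.array(P['intrinsics'])@(T[:3,:3]@np.array(p)+T[:3,3]);return q[:2]/q[2]
ValueError: time passes only in moves, steps and waits
```

```bash
cat >> h.py <<'E'
def rect(cam,im,z,c,N=400,s=1500):
    cs=[(0,0),(N,0),(N,N),(0,N)]
    q=[px(cam,(c[0]+(N/2-r)/s,c[1]+(N/2-k)/s,z)) for k,r in cs]
    return cv2.warpPerspective(im,cv2.getPerspectiveTransform(np.float32(q),np.float32(cs)),(N,N),flags=cv2.INTER_CUBIC)
E
cat > rv.py <<'E'
from h import *
import sys
th=float(sys.argv[1]);out=[]
for cam in('top','scene'):
    im=cv2.imread(f'pics/{cam}.png')
    v=rect(cam,im,.042,(.554,-.0915))
    cv2.circle(v,(200,200),174,(0,255,0),1)
    for a in range(36,396,72):
        a=np.radians(a+th);p=lambda r:(int(200-1500*r*np.sin(a)),int(200-1500*r*np.cos(a)));cv2.line(v,p(.118),p(.132),(0,0,255),1)
    out.append(v)
cv2.imwrite('pics/rect.png',np.hstack(out))
E
python3 rv.py -12
```

```text
(no output)
```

View pics/rect.png

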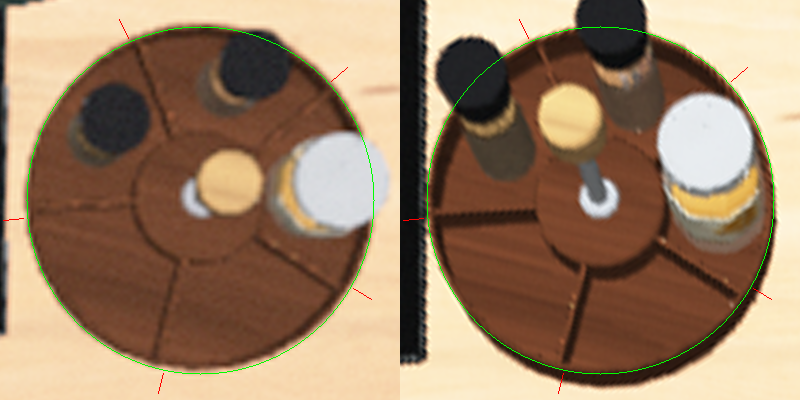

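Emit:
jog_arm:
  deltas:
    - [[-0.13,-0.87,0],[0,0,0],0.0]
    - [[-0.13,-0.87,0],[0,0,0],0.0]
    - [[-0.13,-0.87,0],[0,0,0],0.0]
    - [[-0.13,-0.87,0],[0,0,0],0.0]

```text
clock: 4.4
position: [0.508, 0.1371, 0.2441]
orientation: [[-0.966, 0.258, -0.0], [0.258, 0.966, -0.001], [-0.0, -0.001, -1.0]]
ft_force: [0.3, 1.2, -1.4]
gripper_width: 0.488
grasp_force: 29.8
```

Emit:
jog_arm:
  deltas:
    - [[-0.13,-0.87,0],[0,0,0],0.0]
    - [[-0.13,-0.87,0],[0,0,0],0.0]
    - [[-0.13,-0.87,0],[0,0,0],0.0]
    - [[-0.13,-0.87,0],[0,0,0],0.0]

```text
clock: 4.8
position: [0.4939, 0.0065, 0.2443]
orientation: [[-0.966, 0.258, 0.0], [0.258, 0.966, -0.001], [-0.001, -0.001, -1.0]]
ft_force: [0.1, 0.3, -1.0]
gripper_width: 0.483
grasp_force: 29.8
```

Emit:
jog_arm:
  deltas:
    - [[-0.13,-0.87,0],[0,0,0],0.0]
    - [[-0.13,-0.87,0],[0,0,0],0.0]
    - [[-0.13,-0.87,0],[0,0,0],0.0]
    - [[-0.13,-0.87,0],[0,0,0],0.0]
    - [[-0.13,-0.87,0],[0,0,0],0.0]
    - [[-0.13,-0.87,0],[0,0,0],0.0]

```text
clock: 5.4
position: [0.4801, -0.1204, 0.2441]
orientation: [[-0.968, 0.253, 0.0], [0.253, 0.968, 0.001], [0.0, 0.001, -1.0]]
ft_force: [-0.0, -0.2, -1.4]
gripper_width: 0.485
grasp_force: 29.8
```

Run:
```python
from h import *
print(R((.483,-.12,.124)),manip.get_obs()['q'],manip.get_obs()['clock'])
for c in('top','scene'):snap(c,c+'2.png')
```

```text
(array([-0.018,  0.007,  0.801]), array([ 0.4801, -0.1204,  0.2441])) [-4.05754905e-01 -9.68873557e-02  1.85350490e+00  8.06273125e-04
  1.38525821e+00 -1.72107553e+00] 5.4
```

View pics/scene2.png

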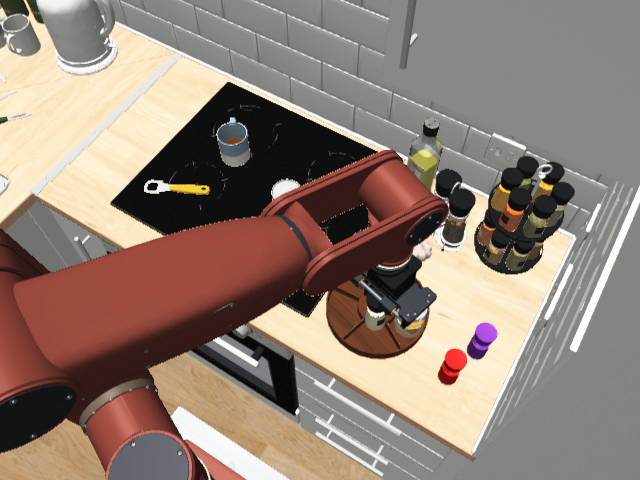

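Emit:
jog_arm:
  deltas:
    - [[-0.02,0,0.25],[0,0,0],0.0]
    - [[-0.02,0,0.5],[0,0,0],0.0]
    - [[-0.02,0,0.7],[0,0,0],0.0]
    - [[-0.02,0,0.78],[0,0,0],0.0]
    - [[-0.02,0,0.81],[0,0,0],0.0]
    - [[-0.02,0,0.81],[0,0,0],0.0]
    - [[-0.02,0,0.81],[0,0,0],0.0]

```text
clock: 6.2
position: [0.4839, -0.1229, 0.1244]
orientation: [[-0.967, 0.254, 0.003], [0.254, 0.967, -0.001], [-0.003, -0.0, -1.0]]
ft_force: [0.1, -0.3, -0.9]
gripper_width: 0.484
grasp_force: 29.8
```

Emit:
jog_arm:
  deltas:
    - [[0,0.01,0.01],[0,0,0],0.0]
    - [[0,0.01,0.02],[0,0,0],0.0]
    - [[0,0.01,0.02],[0,0,0],0.0]

```text
clock: 6.5
position: [0.485, -0.1218, 0.1222]
orientation: [[-0.967, 0.254, 0.004], [0.254, 0.967, -0.002], [-0.005, -0.0, -1.0]]
ft_force: [-0.2, 1.0, 7.7]
gripper_width: 0.488
grasp_force: 29.2
```

Contact with the floor; I open part-way and rise.

Emit:
jog_arm:
  deltas:
    - [[0,0,0],[0,0,0],0.7]
    - [[0,0,0],[0,0,0],0.7]
    - [[0,0,0],[0,0,0],0.7]
    - [[0,0,-0.2],[0,0,0],0.7]
    - [[0,0,-0.5],[0,0,0],0.7]
    - [[0,0,-0.85],[0,0,0],0.7]
    - [[0,0,-0.85],[0,0,0],0.7]

```text
clock: 7.2
position: [0.4865, -0.1226, 0.2548]
orientation: [[-0.967, 0.254, 0.011], [0.254, 0.967, -0.005], [-0.012, -0.002, -1.0]]
ft_force: [0.5, -0.0, 0.6]
gripper_width: 0.698
grasp_force: 0.0
```

Run:
```python
from h import *
print(R((.5585,.1412,.244)))
```

```text
(array([-0.017,  1.823,  0.069]), array([ 0.4865, -0.1226,  0.2548]))
```

Emit:
jog_arm:
  deltas:
    - [[-0.01,0.9,0],[0,0,0],0.8]
    - [[-0.01,0.9,0],[0,0,0],0.8]
    - [[-0.01,0.9,0],[0,0,0],0.8]
    - [[-0.01,0.9,0],[0,0,0],0.8]

```text
clock: 7.6
position: [0.5191, 0.0127, 0.2467]
orientation: [[-0.968, 0.25, -0.0], [0.25, 0.968, 0.002], [0.001, 0.001, -1.0]]
ft_force: [-0.9, -0.1, -0.4]
gripper_width: 0.796
grasp_force: 0.0
```

Emit:
jog_arm:
  deltas:
    - [[0,0.9,0],[0,0,0],0.8]
    - [[0,0.9,0],[0,0,0],0.8]
    - [[0,0.9,0],[0,0,0],0.8]
    - [[0,0.9,0],[0,0,0],0.8]
    - [[0,0.9,0],[0,0,0],0.8]
    - [[0,0.9,0],[0,0,0],0.8]

```text
clock: 8.2
position: [0.5528, 0.1383, 0.2467]
orientation: [[-0.967, 0.255, -0.001], [0.255, 0.967, -0.001], [0.001, -0.001, -1.0]]
ft_force: [-0.1, -1.0, -0.0]
gripper_width: 0.801
grasp_force: 0.0
```

Run:
```python
from h import *
np.set_printoptions(precision=4,suppress=True)
snap('wrist')
for e in manip.masks_of('stray_jar_1','wrist')[:3]:
    print(e['score'],np.round(e['uv']),e['mask'].sum(),*fit([('wrist',e['mask'])],J(.005),w('wrist',e['uv'],.08)))
print(R((.5585,.1412,.105)))
```

```text
0.65 [320. 234.] 2895 [0.5574 0.1406] 0.9636424282855237
0.57 [ 35. 218.] 3126 [ 0.4794 -0.1354] 0.9460453709380748
(array([-0.031,  0.03 ,  0.947]), array([0.553 , 0.1381, 0.2471]))
```

Emit:
jog_arm:
  deltas:
    - [[-0.03,0.03,0.2],[0,0,0],0.8]
    - [[-0.03,0.03,0.5],[0,0,0],0.8]
    - [[-0.03,0.03,0.8],[0,0,0],0.8]
    - [[-0.03,0.03,0.94],[0,0,0],0.8]
    - [[-0.02,0.03,0.94],[0,0,0],0.8]
    - [[-0.02,0.03,0.94],[0,0,0],0.0]
    - [[-0.02,0.03,0.94],[0,0,0],0.0]
    - [[-0.02,0.03,0.94],[0,0,0],0.0]
    - [[-0.02,0.03,0.94],[0,0,0],0.0]
    - [[-0.02,0.03,0.94],[0,0,0],0.0]

```text
clock: 9.3
position: [0.5582, 0.1432, 0.1078]
orientation: [[-0.967, 0.254, 0.003], [0.254, 0.967, -0.0], [-0.003, 0.001, -1.0]]
ft_force: [-0.3, -0.8, 4.1]
gripper_width: 0.489
grasp_force: 29.6
```

Emit:
jog_arm:
  deltas:
    - [[0,0,-0.3],[0,0,0],0.0]
    - [[0,0,-0.6],[0,0,0],0.0]
    - [[0,0,-0.93],[0,0,0],0.0]
    - [[0,0,-0.93],[0,0,0],0.0]
    - [[0,0,-0.93],[0,0,0],0.0]

```text
clock: 9.8
position: [0.558, 0.1434, 0.2476]
orientation: [[-0.967, 0.254, 0.004], [0.254, 0.967, 0.0], [-0.003, 0.001, -1.0]]
ft_force: [-0.8, 0.1, -2.0]
gripper_width: 0.486
grasp_force: 29.9
```

Run:
```python
from h import *
print(R((.506,-.031,.123)))
```

```text
(array([ 0.043, -1.214,  0.829]), array([0.558 , 0.1434, 0.2476]))
```

Emit:
jog_arm:
  deltas:
    - [[0.02,-0.61,0],[0,0,0],0.0]
    - [[0.02,-0.61,0],[0,0,0],0.0]
    - [[0.02,-0.61,0],[0,0,0],0.0]

```text
clock: 10.1
position: [0.5286, 0.0519, 0.243]
orientation: [[-0.966, 0.257, -0.005], [0.257, 0.966, -0.002], [0.005, -0.003, -1.0]]
ft_force: [-0.0, 0.3, -1.4]
gripper_width: 0.485
grasp_force: 29.9
```

Emit:
jog_arm:
  deltas:
    - [[0.02,-0.6,0],[0,0,0],0.0]
    - [[0.02,-0.6,0],[0,0,0],0.0]
    - [[0.02,-0.6,0],[0,0,0],0.0]
    - [[0.02,-0.6,0.2],[0,0,0],0.0]
    - [[0.02,-0.6,0.4],[0,0,0],0.0]
    - [[0.02,-0.6,0.4],[0,0,0],0.0]

```text
clock: 10.7
position: [0.5013, -0.0293, 0.1798]
orientation: [[-0.967, 0.254, -0.011], [0.254, 0.967, 0.003], [0.011, 0.0, -1.0]]
ft_force: [-1.0, 0.4, -1.1]
gripper_width: 0.484
grasp_force: 29.9
```

Run:
```python
from h import *
print(R((.505,-.031,.123)))
```

```text
(array([-0.031, -0.005,  0.378]), array([ 0.5013, -0.0293,  0.1798]))
```

Emit:
jog_arm:
  deltas:
    - [[-0.01,0,0.2],[0,0,0],0.0]
    - [[-0.02,0,0.32],[0,0,0],0.0]
    - [[-0.02,0,0.37],[0,0,0],0.0]
    - [[-0.02,0,0.39],[0,0,0],0.0]
    - [[-0.02,0,0.4],[0,0,0],0.0]
    - [[-0.02,0,0.4],[0,0,0],0.0]

```text
clock: 11.3
position: [0.5088, -0.0316, 0.1267]
orientation: [[-0.967, 0.254, 0.001], [0.254, 0.967, -0.0], [-0.001, 0.0, -1.0]]
ft_force: [0.2, -0.4, -1.4]
gripper_width: 0.486
grasp_force: 29.9
```

Emit:
jog_arm:
  deltas:
    - [[0.02,0,0.01],[0,0,0],0.0]
    - [[0.02,0,0.03],[0,0,0],0.0]
    - [[0.02,0,0.03],[0,0,0],0.0]

```text
clock: 11.6
position: [0.5065, -0.031, 0.1228]
orientation: [[-0.967, 0.254, 0.003], [0.254, 0.967, -0.0], [-0.003, 0.0, -1.0]]
ft_force: [-0.8, 0.1, 5.3]
gripper_width: 0.487
grasp_force: 29.5
```

Emit:
jog_arm:
  deltas:
    - [[0,0,0],[0,0,0],0.7]
    - [[0,0,0],[0,0,0],0.7]
    - [[0,0,0],[0,0,0],0.7]
    - [[0,0,-0.2],[0,0,0],0.7]
    - [[0,0,-0.5],[0,0,0],0.7]
    - [[0,0,-0.85],[0,0,0],0.7]
    - [[-0.3,0,-0.9],[0,0,0],0.8]
    - [[-0.32,-0.4,-0.9],[0,0,0],0.8]
    - [[-0.32,-0.4,-0.9],[0,0,0],0.8]
    - [[-0.32,-0.4,-0.9],[0,0,0],0.8]

```text
clock: 12.6
position: [0.5358, -0.1024, 0.2555]
orientation: [[-0.966, 0.257, -0.002], [0.257, 0.966, 0.0], [0.002, -0.0, -1.0]]
ft_force: [0.4, -0.5, -1.1]
gripper_width: 0.8
grasp_force: 0.0
```

Run:
```python
from h import *
np.set_printoptions(precision=4,suppress=True)
for c in('wrist','scene','top'):snap(c,c+'3.png')
for t,S,z in(('stray_jar_1',J(.02),.09),('knob',[(.02,.128),(.02,.162)],.15)):
  for c in('wrist','scene','top'):
    for e in manip.masks_of(t,c)[:7]:
      if 200<e['mask'].sum()<4000: print(t,c,round(e['score'],2),np.round(e['uv']),e['mask'].sum(),*fit([(c,e['mask'])],S,w(c,e['uv'],z)))
o=manip.get_obs();print(o['position'],o['q'])
```

```text
stray_jar_1 wrist 0.91 [393. 173.] 3257 [ 0.5046 -0.031 ] 0.9702026221692491
stray_jar_1 wrist 0.9 [271. 178.] 2911 [ 0.4805 -0.119 ] 0.9651856763925729
stray_jar_1 wrist 0.56 [112. 244.] 3998 [ 0.5053 -0.2765] 0.783921568627451
stray_jar_1 scene 0.97 [342. 304.] 658 [ 0.5032 -0.0328] 0.9013698630136986
stray_jar_1 scene 0.65 [482. 340.] 749 [ 0.5806 -0.3242] 0.9088699878493317
stray_jar_1 scene 0.61 [451. 365.] 697 [ 0.4938 -0.2946] 0.8690773067331671
stray_jar_1 scene 0.56 [375. 330.] 662 [ 0.4764 -0.1225] 0.8897849462365591
stray_jar_1 top 0.59 [364. 282.] 272 [ 0.5062 -0.0329] 0.8473520249221184
knob wrist 0.77 [340. 264.] 2562 [ 0.554 -0.089] 0.848625372639947
knob scene 0.56 [381. 285.] 302 [ 0.5541 -0.0907] 0.7122641509433962
[ 0.5365 -0.1004  0.2563] [-0.3295  0.0208  1.7163  0.0001  1.4044 -1.6445]
```

View pics/wrist3.png

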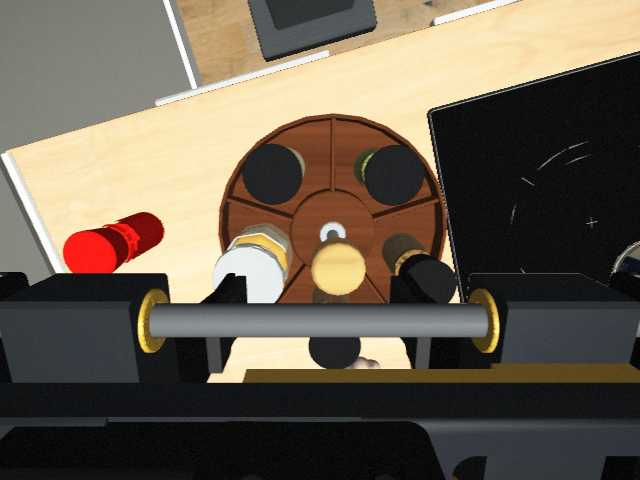

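Emit:
jog_arm:
  deltas:
    - [[-0.09,0.1,0],[0,0,0],0.8]
    - [[-0.09,0.1,0.2],[0,0,0],0.8]
    - [[-0.09,0.1,0.4],[0,0,0],0.8]
    - [[-0.09,0.1,0.5],[0,0,0],0.8]
    - [[-0.09,0.1,0.5],[0,0,0],0.8]
    - [[-0.09,0.1,0.5],[0,0,0],0.8]

```text
clock: 13.65
position: [0.5537, -0.09, 0.182]
orientation: [[-0.967, 0.254, 0.001], [0.254, 0.967, -0.0], [-0.001, -0.0, -1.0]]
ft_force: [0.5, -0.4, 0.7]
gripper_width: 0.797
grasp_force: 0.0
```

Run:
```python
from h import *
print(R((.554,-.0897,.151)))
```

```text
(array([-0.001,  0.003,  0.207]), array([ 0.5537, -0.09  ,  0.182 ]))
```

Emit:
jog_arm:
  deltas:
    - [[0,0,0.1],[0,0,0],0.8]
    - [[0,0,0.2],[0,0,0],0.8]
    - [[0,0,0.2],[0,0,0],0.8]
    - [[0,0,0.2],[0,0,0],0.0]
    - [[0,0,0.2],[0,0,0],0.0]
    - [[0,0,0.2],[0,0,0],0.0]
    - [[0,0,0.2],[0,0,0],0.0]
    - [[0,0,0.2],[0,0,0],0.0]

```text
clock: 14.45
position: [0.5531, -0.0923, 0.1517]
orientation: [[-0.967, 0.254, -0.0], [0.254, 0.967, -0.005], [-0.001, -0.005, -1.0]]
ft_force: [-2.0, -5.7, 0.7]
gripper_width: 0.447
grasp_force: 30.0
```

Emit:
jog_arm:
  deltas:
    - [[0,-0.013,0],[0,0,0.01],0.0]
    - [[0,-0.013,0],[0,0,0.03],0.0]
    - [[0,-0.013,0],[0,0,0.06],0.0]
    - [[0,-0.013,0],[0,0,0.1],0.0]
    - [[0,-0.013,0],[0,0,0.14],0.0]
    - [[0,-0.013,0],[0,0,0.18],0.0]
    - [[0,-0.013,0],[0,0,0.21],0.0]
    - [[0,-0.013,0],[0,0,0.23],0.0]
    - [[0,-0.013,0],[0,0,0.24],0.0]
    - [[0,-0.013,0],[0,0,0.24],0.0]

```text
clock: 15.45
position: [0.5532, -0.092, 0.1517]
orientation: [[-0.806, 0.592, 0.001], [0.592, 0.806, -0.0], [-0.001, 0.0, -1.0]]
ft_force: [1.2, 1.0, 2.2]
gripper_width: 0.447
grasp_force: 30.0
```

Emit:
jog_arm:
  deltas:
    - [[0,0,0],[0,0,0.02],0.0]
    - [[0,0,0],[0,0,0.05],0.0]
    - [[0,0,0],[0,0,0.09],0.0]
    - [[0,0,0],[0,0,0.13],0.0]
    - [[0,0,0],[0,0,0.17],0.0]
    - [[0,0,0],[0,0,0.21],0.0]
    - [[0,0,0],[0,0,0.25],0.0]
    - [[0,0,0],[0,0,0.29],0.0]
    - [[0,0,0],[0,0,0.32],0.0]
    - [[0,0,0],[0,0,0.33],0.0]

```text
clock: 16.45
position: [0.5536, -0.0916, 0.1517]
orientation: [[-0.406, 0.914, 0.002], [0.914, 0.406, 0.0], [-0.001, 0.002, -1.0]]
ft_force: [3.8, 2.0, 0.1]
gripper_width: 0.447
grasp_force: 30.0
```

Emit:
jog_arm:
  deltas:
    - [[0,0,0],[0,0,0.02],0.0]
    - [[0,0,0],[0,0,0.05],0.0]
    - [[0,0,0],[0,0,0.09],0.0]
    - [[0,0,0],[0,0,0.13],0.0]
    - [[0,0,0],[0,0,0.17],0.0]
    - [[0,0,0],[0,0,0.21],0.0]
    - [[0,0,0],[0,0,0.25],0.0]
    - [[0,0,0],[0,0,0.29],0.0]
    - [[0,0,0],[0,0,0.31],0.0]
    - [[0,0,0],[0,0,0.31],0.0]

```text
clock: 17.45
position: [0.5542, -0.0915, 0.1517]
orientation: [[0.068, 0.998, 0.003], [0.998, -0.068, 0.001], [0.001, 0.003, -1.0]]
ft_force: [8.5, 1.2, -1.0]
gripper_width: 0.449
grasp_force: 30.0
```

```bash
cat > m.py <<'E'
from h import *
np.set_printoptions(precision=4,suppress=True)
for c in('wrist','scene','top'):
    snap(c,c+'4.png')
    for t,S,z in(('honey_jar',[(.0305,.02),(.0305,.115)],.07),('stray_jar_1',J(.02),.09)):
        for e in manip.masks_of(t,c)[:7]:
            if 200<e['mask'].sum()<12000: print(t,c,round(e['score'],2),np.round(e['uv']),e['mask'].sum(),*fit([(c,e['mask'])],S,w(c,e['uv'],z)))
o=manip.get_obs();print(o['clock'],o['position'],o['q'],o['grasp_force'],np.degrees(np.arctan2(o['orientation'][1][1],o['orientation'][0][1])))
E
python3 m.py
```

```text
honey_jar wrist 0.82 [228. 262.] 3857 [ 0.5048 -0.0801] 0.3088589311506982
stray_jar_1 wrist 0.92 [216. 158.] 8776 [ 0.5115 -0.0229] 0.9713293761899429
stray_jar_1 wrist 0.7 [409. 159.] 8234 [ 0.6022 -0.0302] 0.9685808425511885
stray_jar_1 wrist 0.53 [563. 239.] 4532 [ 0.7353 -0.0957] 0.47309151256519677
honey_jar scene 0.61 [368. 331.] 1048 [ 0.4752 -0.1111] 0.8985382631126397
honey_jar scene 0.54 [424. 254.] 236 [ 0.7424 -0.1012] 0.21771217712177116
stray_jar_1 scene 0.72 [482. 339.] 727 [ 0.5799 -0.3232] 0.8844282238442822
stray_jar_1 scene 0.63 [450. 368.] 687 [ 0.4939 -0.2942] 0.8598247809762203
stray_jar_1 scene 0.62 [342. 300.] 522 [ 0.5104 -0.0231] 0.7140902872777017
stray_jar_1 scene 0.51 [409. 314.] 714 [ 0.5472 -0.1698] 0.9344692005242464
stray_jar_1 top 0.88 [363. 244.] 291 [ 0.605  -0.0296] 0.8635014836795252
stray_jar_1 top 0.86 [366. 276.] 267 [ 0.5113 -0.0226] 0.8471337579617835
stray_jar_1 top 0.86 [476. 246.] 344 [ 0.5915 -0.3152] 0.7303609341825902
stray_jar_1 top 0.74 [469. 277.] 239 [ 0.5056 -0.2875] 0.5206971677559913
17.9 [ 0.5542 -0.0915  0.1517] [-0.305   0.1493  1.7824  0.0017  1.2068 -0.2381] 29.996133177608755 -3.863823525471128
```

Emit:
jog_arm:
  deltas:
    - [[0,0.006,0],[0,0,0.02],0.0]
    - [[0,0.006,0],[0,0,0.05],0.0]
    - [[0,0.006,0],[0,0,0.09],0.0]
    - [[0,0.006,0],[0,0,0.12],0.0]
    - [[0,0.006,0],[0,0,0.145],0.0]
    - [[0,0.006,0],[0,0,0.15],0.0]
    - [[0,0.006,0],[0,0,0.15],0.0]
    - [[0,0.006,0],[0,0,0.15],0.0]

```text
clock: 18.7
position: [0.5545, -0.0916, 0.1517]
orientation: [[0.298, 0.955, 0.002], [0.955, -0.298, 0.001], [0.001, 0.002, -1.0]]
ft_force: [4.7, 2.1, 1.1]
gripper_width: 0.448
grasp_force: 30.0
```

```bash
python3 m.py
```

```text
honey_jar wrist 0.89 [228. 259.] 3663 [ 0.5092 -0.0662] 0.2931559544798845
stray_jar_1 wrist 0.69 [215. 158.] 8682 [ 0.5288 -0.0146] 0.9787402465226733
stray_jar_1 wrist 0.6 [410. 158.] 8460 [ 0.6154 -0.043 ] 0.9784306867202984
honey_jar scene 0.89 [359. 327.] 1058 [ 0.4746 -0.0929] 0.9157986111111112
stray_jar_1 scene 0.79 [450. 366.] 670 [ 0.4939 -0.2946] 0.8375
stray_jar_1 scene 0.7 [342. 295.] 404 [ 0.5237 -0.0156] 0.554945054945055
stray_jar_1 scene 0.62 [481. 341.] 688 [ 0.577 -0.323] 0.8380024360535931
stray_jar_1 top 0.87 [476. 246.] 339 [ 0.5907 -0.3172] 0.7167019027484144
stray_jar_1 top 0.83 [361. 273.] 300 [ 0.5297 -0.0132] 0.9615384615384616
stray_jar_1 top 0.59 [470. 274.] 252 [ 0.5077 -0.2877] 0.5526315789473685
19.15 [ 0.5545 -0.0916  0.1517] [-0.3047  0.1511  1.7804  0.0012  1.2084 -0.0026] 29.997795170575046 -17.331885203980175
```

View pics/scene4.png

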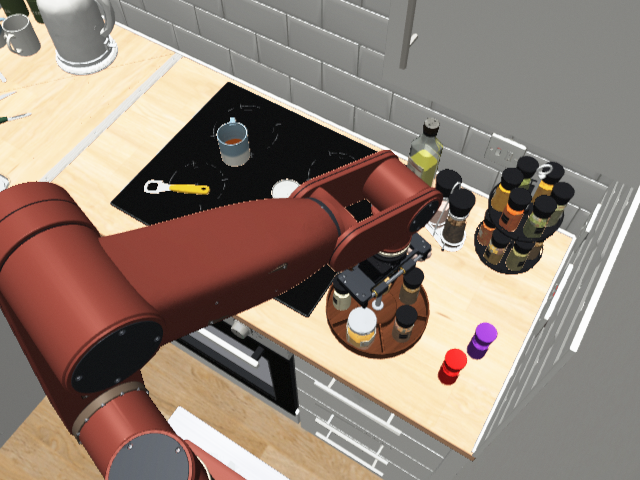

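View pics/top4.png

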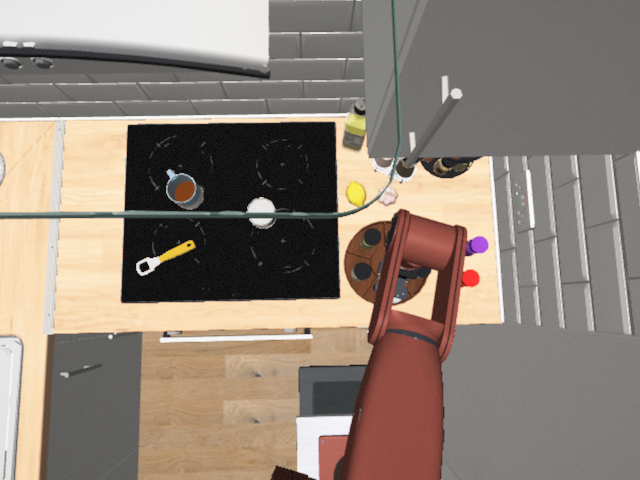

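The scene view shows the honey jar at the front at (360,327), all jars upright, and the bystanders unmoved. It measures y = -0.093 against an axis at about -0.091, well inside 18 mm.

```bash
python3 -c "
from plant import manip
print(manip.close_job())"
```

```text
the job is handed in; nothing more can be done
None
```

I handed the job in with both hob jars standing released in the empty compartments, the honey jar at the front about 2 mm off centre by camera, and the gripper holding the knob at 30 N; the hand-in returned no verdict.

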